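# Spot-check the tray temperature with the surface thermometer

## Task

Pull the upper tray of biscuits out of the bench rack to its stop, then lift the blue surface thermometer out of its holder and hold its sprung copper tip on the ringed spot in the middle of that tray, thermometer upright and pressed lightly so that the tip is part-way in, neither just touching nor pushed right home. Hold it there for two seconds while the reading settles, and finish still holding it so. Do not touch the biscuits or jab the tray hard with the thermometer, and leave the lower tray and the other things on the table where they are.

Things in the scene. Friction and masses are not known exactly. Their poses are not given: they have to be found in the camera images.
- rack: Low stainless bench rack, fixed, 250 mm deep, 300 mm wide, 218 mm high, with a solid cover on top (underside 208 mm up, a 14 mm ream of paper lying on it). Origin: centre of its underside. Its x axis points into the rack, from the open front to the back: trays come out towards -x. Two trays in channel runners, one above the other; their front rims stand 80 mm or more in front of the posts and the cover edge (the posts' front and the cover edge are at x = -0.125).
- tray (a joint): How far the upper tray has been pulled out along the rack's -x (m): 0 fully in, 0.16 at its stop. It starts 0 to 30 mm out, stays where it is left, and slides with about 2 N of friction.
- tray_rim (a point): Middle of the upper tray's front rim, at the top of its rolled bead; moves with the tray; same axes as the rack. The bead is 9 mm thick, on a thin wall; the rim's top is 27 mm above the tray's floor inside and 148 mm above the table. The place of the middle biscuit of the front row is empty: behind the rim, the next biscuit begins 72 mm further in and the biscuits on either side lie more than 45 mm from the middle line.
- mark (a point): The ringed spot on the upper tray's floor: a white ring 30 mm across with a red dot, at the middle of the tray (160 mm behind the front rim's bead), moves with the tray, 121 mm above the table. Under the rack's cover until the tray is pulled out; 75 mm in front of the cover edge when the tray is at its stop. The tray is 330 mm deep, 240 mm wide, 30 mm high over its rim. Same axes as the rack.
- biscuits: The 13 biscuits on the upper tray (50 mm across, 11 mm high, three columns 74 mm apart, five rows about 61 mm apart, the middle place and the front middle place empty). They move with the tray. Origin: middle of the tray, on its floor.
- low_tray (a joint): How far the lower tray is pulled out (m): 0 = fully in, where it starts. To be left alone.
- probe_grip (a point): Where to grip the cordless surface thermometer: on the axis of its blue round handle (24 mm across, 80 mm long), 36 mm below the handle's top end and 44 mm above its lower end; 113 mm above the tip when that is fully out. Its z axis points up along the thermometer from tip to handle; it starts upright. Thermometer about 0.14 kg, 149 mm long; below the handle is a thin steel stem ending in a sleeve 14 mm across.
- probe_tip (a point): Centre of the copper disc's flat face (12 mm across) at the very tip of the thermometer; moves with the sprung tip. Same axes as probe_grip.
- plunger (a joint): How far the sprung tip is pressed in (m): 0 fully out, 0.008 fully home. Starts to move at about 1 N; needs about 0.4 N more per mm, 4.2 N when fully home.
- probe: The thermometer's body; origin on its axis at the lower end of the steel sleeve (9 mm above the tip when that is out, 104 mm below probe_grip).
- holder: Grey fixed bench holder of the thermometer, 80 x 80 x 80 mm, origin at the centre of its underside. The thermometer stands in its 18 mm bore with the handle's lower end on the top face, tip 69 mm below that face: lift it straight up at least 75 mm to clear it.
- canister: Jar with a steel lid, 70 mm across, 100 mm high, origin centre of underside; bystander. It and the holder may have changed places.
- timer: White kitchen timer, 35 x 75 x 65 mm, origin centre of underside; bystander.
- cutter: Steel ring biscuit cutter, 70 mm across, 40 mm high; bystander.
- mug: White mug, 80 mm across, 90 mm high; bystander.
- palette: Spatula with a wooden handle, 240 mm long, lying flat on the table between the rack and the holder, handle towards the robot, below the height of the trays; bystander.
- bowl: Steel bowl, 140 mm across, 60 mm high; bystander.

How it is judged (in metres and radians):
On the way, in this order (a step that is already met when the one before it is completed fails the run):
1. the upper tray is pulled out to its stop (value of joint tray above 0.148 m), for 0.2 s.
2. the thermometer's tip is held on the ringed spot, upright, lightly pressed, for two seconds (distance between probe_tip and mark below 0.01 m and angle between probe's own z axis and vertical below 0.14 rad and value of joint plunger between 0.001 and 0.0072 m and contact force between probe and rack between 1 and 6 N), for 1.8 s.
At the end, for the whole second after the job is handed in: The upper tray is within 15 mm of its stop; the gripper holds the thermometer still and within 8 degrees of upright, its tip within 10 mm of the centre of the ringed spot and pressed in 1 to 7.2 mm of its 8 mm travel, with 1 to 6 N on the tray (all of step 2 and value of joint tray above 0.145 m and contact force between probe and the fingers above 2 N and contact force between probe and holder below 0.05 N and linear speed of probe below 0.02 m/s); the arm keeps its last pose, push and grip.
It fails at once if a biscuit is touched (contact force between biscuits and the fingers above 0.5 N or contact force between biscuits and the arm above 0.5 N or contact force between biscuits and probe above 0.5 N).
It fails at once if the thermometer is pushed hard against the tray or rack (contact force between probe and rack above 15 N).
It fails at once if the lower tray is pulled out (value of joint low_tray above 0.03 m).
It fails at once if another thing on the table is shifted (distance of any of canister, timer, cutter, mug, palette, bowl from where it was at the start of the episode above 0.03 m).
It also fails if it takes over 64 s, if anything falls off the work surface, if the arm or the gripper's body presses on something with over 40 N, if the wrist force passes 120 N, or if a joint passes its speed limit or range.

## Robot

A 6-joint arm with a two-finger parallel gripper is mounted at the origin on the work surface. World frame = base frame: x ahead of the robot, y to its left, z up, the work surface at z = 0. Lengths are in mm, angles in rad, forces in N, time in s.
With the tool pointing down it reaches from about 275 to 750 mm from the base axis. Payload 10.2 kg.
Tool frame: the origin (TCP) lies midway between the tips of the shut fingers; the grasp point (between the pads) lies 19 mm behind it (grasp_offset is the distance from the TCP to the grasp point, in mm); z points along the fingers, y is the line along which they close (so a half turn about z gives the same grasp; the last joint's range is limited). The gripper opens to 85 mm and grips with 20 to 120 N. Pads are 22 mm wide; open, the fingers measure 114 mm over their backs; the gripper's body (76 mm by 85 mm) begins 54 mm behind the grasp point. The pads swing forward as they close: fully open they stand 13 mm farther back than shut.
Start: joints at [-1.404, 0.313, 1.498, -0, 1.331, -0.223], TCP at [199.49, -485.628, 231.294] pointing down, gripper open.
Joint ranges: [-2.94, 2.94], [-0.97, 2.17], [0.19, 2.56], [-1.23, 4.37], [0.02, 3.11], [-2.88, 2.88]. Speed limits (rad/s): [2.39, 2.39, 3.01, 3.14, 3.14, 3.14].

## Interface

Orientations are given as a rotation vector (axis times angle).
In Python, from cell import sense, read_camera, camera_params, job_done, grasp_offset gives the robot as it stands.
- The arm moves only by the tool drive_tool, never from a script. Its argument "steps" is a list of rows, each a list of 7 numbers: the turn, a rotation vector about the tool's x, y, z as a fraction of full scale, then the shift along the tool's x, y, z as a fraction of full scale, then the opening, from -1 (shut) to 1 (fully open). In form: [[ax, ay, az, dx, dy, dz, fingers], ...]. A call has 1 to 8 rows; each row shifts and turns the commanded pose from where the row before left it, along the tool's axes as they then stand; what a row does not reach is not made up. Full scale, the value 1, is 2.5 cm for a shift and 6 degrees for a turn. A row lasts 1/10 s, in which the tool goes at most 50 mm and 8.59 degrees, less where a joint would pass 70% of its speed; a pose out of reach is approached as far as the arm can. A call with a number of a shift or a turn outside -1 to 1 is refused whole. A call with a gripper value outside its range is refused whole. The fingers move at their own pace and stop on an object; "force" is the grip in N (left out, the last holds). Time passes only in rows, so rows that do not move let the fingers close. It gives the time, the measured TCP pose, the force, the opening and the grip force at its end, in the units of the state.
- sense(): the state, without advancing time (a new reading comes with each control period).
- read_camera(name): name is "side" or "top" or "wrist"; returns (picture, depth): 480x640x3 uint8, blue, green, red; 480x640 float32, mm along the optical axis (not along the pixel's ray), 0 where there is no reading.
- camera_params(name): a dict with "vfov" (degrees; the focal length in pixels is half the picture's height over the tangent of half this angle, whatever the lens; pixels are square), "cx", "cy" (the principal point, pixels), "origin" and "rotation" of the camera in the world; the wrist camera has in their place "mount" (4x4, takes a point from camera to tool coordinates, whose origin is the TCP and whose axes are the flange's). Camera axes: x right, y down, z forward; pixel columns grow to the right and rows downward; lengths in mm; the calibration is good to about 2 mm. The wrist camera is an equidistant fisheye: a pixel r from the principal point sees the ray r / f radians off the axis. A picture is of the moment at which its call begins: read the wrist's pose just before it. camera_params takes no time and is no camera call.
- job_done(): hands the job in; it is judged then, once.
The state is a dict: "t": time; "q": joint angles; "joint_vel": joint speeds; "joint_efforts": joint torques, N m; "eef_pos": TCP position; "tcp_rot": TCP orientation; "wrist_force": force on the tool from outside, world axes, zero at the start; "moment": the same for the moment, N m; "finger_gap": finger opening in mm; "grasp_force": force on a finger pad.
Only numpy, scipy, OpenCV 4.12 (cv2) and the standard library are available. Lean on these libraries where they do the work, as an engineer would, in place of code of your own. Each camera call takes 0.05 s, during which the arm holds its last target. There are 200 camera calls.

## Working session

There is one attempt and no reset: what is moved stays moved. The work goes in short steps, Python scripts to look and compute and a tool call to move; the robot and the scene stay as the last step left them, time stands still between calls to the robot, and variables do not carry over. Pictures are saved under pics/ and viewed, at most 10 in all, crops included, and the job is handed in when it is done.

Besides the shell and the picture viewer there is one more tool, called after ">>>" in YAML: its name, and indented under it one key for each argument. drive_tool: Moves the arm, as the interface text tells. Its arguments: {"type":"object","properties":{"steps":{"type":"array"},"force":{"type":"number"}},"required":["steps"]}

```bash
mkdir -p pics; ls
python3 - <<'E'
from cell import *
import cv2,numpy as np
s=sense();print(s['t'],s['eef_pos'],s['tcp_rot'],s['finger_gap'],grasp_offset)
for n in('side','top'):
    p,d=read_camera(n);cv2.imwrite(f'pics/{n}0.png',p);np.save(f'pics/{n}0.npy',d);print(n,camera_params(n))
print(camera_params('wrist'))
E
```

```text
pics
0.0 [ 199.4597721  -485.34172747  230.72793182] [-3.08078518e+00 -6.08204177e-01 -5.06263201e-05] 85.31316467571187 18.700000000000003
side {'vfov': 49.340725180056694, 'cx': 323.50059287994486, 'cy': 241.45935178183578, 'origin': array([293.82089857, 975.15840179, 957.63306664]), 'rotation': array([-0.43700299,  2.74439317, -1.20092919])}
top {'vfov': 42.014681707200566, 'cx': 319.00301448757705, 'cy': 241.90369116017314, 'origin': array([ 307.78145579,  114.79685188, 1723.05036581]), 'rotation': array([-2.10323493,  2.1556274 , -0.1820708 ])}
{'vfov': 65.70646984690485, 'cx': 321.89181880988906, 'cy': 233.7703413987895, 'mount': array([[-1.15343472e-04, -9.55374000e-01, -2.95398895e-01,
         7.54179270e+01],
       [ 9.99999992e-01, -9.54780164e-05, -8.16734847e-05,
        -2.08690498e-01],
       [ 4.98246232e-05, -2.95398902e-01,  9.55374003e-01,
        -1.41954665e+02],
       [ 0.00000000e+00,  0.00000000e+00,  0.00000000e+00,
         1.00000000e+00]])}
```

View pics/top0.png

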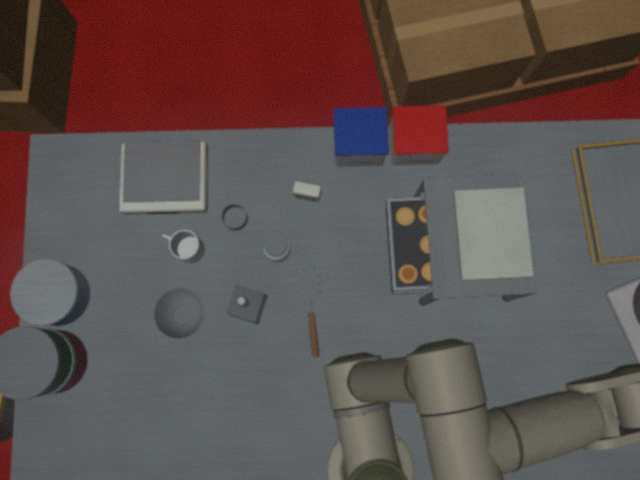

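View pics/side0.png

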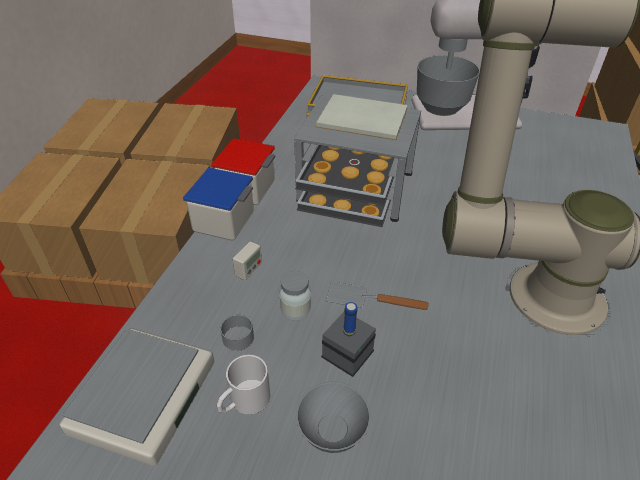

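Top view: the rack is at right, with its open front facing image-left (+y) and the upper tray's front rim at about col 388–393, rows 199–293. The blue handle top is at about (241,300), and the canister at (276,248). The side view confirms the thermometer at (350,318), with the palette lying between it and the rack.

```bash
cat > h.py <<'E'
import numpy as np,cv2
from scipy.spatial.transform import Rotation as R
from cell import *
def rays(n,uv):
    c=camera_params(n);f=240/np.tan(np.radians(c['vfov']/2))
    uv=np.atleast_2d(uv).astype(float)
    x=(uv-[c['cx'],c['cy']])/f
    if n=='wrist':
        r=np.linalg.norm(x,axis=1)+1e-9
        d=np.c_[x*(np.sin(r)/r)[:,None],np.cos(r)]
        s=sense();T=R.from_rotvec(s['tcp_rot']);M=c['mount']
        return s['eef_pos']+T.apply(M[:3,3]),T.apply(d@M[:3,:3].T),d
    d=np.c_[x,np.ones(len(x))]
    return c['origin'],R.from_rotvec(c['rotation']).apply(d),d
def plane(n,uv,z):
    o,d,_=rays(n,uv);return o+d*((z-o[2])/d[:,2])[:,None]
def cloud(n,dep):
    v,u=np.mgrid[:480,:640];o,d,l=rays(n,np.c_[u.ravel(),v.ravel()])
    return (o+d/l[:,2:]*dep.ravel()[:,None]).reshape(480,640,3)
def tri(n1,uv1,n2,uv2):
    o1,d1,_=rays(n1,uv1);o2,d2,_=rays(n2,uv2);d1=d1[0];d2=d2[0]
    t=np.linalg.lstsq(np.c_[d1,-d2],o2-o1,rcond=None)[0]
    a=o1+d1*t[0];b=o2+d2*t[1];return (a+b)/2,np.linalg.norm(a-b)
E
python3 - <<'E'
from h import *
t=cv2.imread('pics/top0.png');s=cv2.imread('pics/side0.png')
P=cloud('top',np.load('pics/top0.npy'))
# cover & ream
z=P[...,2]
for lo,hi in((213,224),(226,240)):
    m=((z>lo)&(z<hi)).astype(np.uint8);m[:,:400]=0;m[:150]=0;m[320:]=0
    v,u=np.nonzero(m);r=cv2.minAreaRect(P[v,u][:,:2].astype(np.float32));print('cover',lo,len(v),r)
# tray rim region
m=(z>138)&(z<156);m[:,:375]=0;m[:,425:]=0;m[:180]=0;m[310:]=0
q=P[m];print('rim',len(q),q.min(0),q.max(0))
print(plane('top',[[388,199],[393,293]],148))
# rim line from bright pixels per row
g=t.max(2).astype(int)
for r in range(200,295,10): print(r,g[r,380:402])
# blue
for n,im,roi in(('top',t,(270,330,210,280)),('side',s,(290,345,330,370))):
    hs=cv2.cvtColor(im,cv2.COLOR_BGR2HSV);mm=((hs[...,0]>100)&(hs[...,0]<130)&(hs[...,1]>110)).astype(np.uint8)
    a=np.zeros_like(mm);a[roi[0]:roi[1],roi[2]:roi[3]]=1;v,u=np.nonzero(mm*a);print(n,len(v),u.min(),u.max(),v.min(),v.max(),u.mean(),v.mean())
m=(z>150)&(z<175);m[:,:225]=0;m[:,260:]=0;m[:285]=0;m[315:]=0
print('probe top',m.sum(),P[m].mean(0))
m=(z>70)&(z<90);m[:,:220]=0;m[:,275:]=0;m[:280]=0;m[330:]=0
print('holder',m.sum(),cv2.minAreaRect(P[m][:,:2].astype(np.float32)))
m=(z>90)&(z<112);m[:,:255]=0;m[:,295:]=0;m[:230]=0;m[270:]=0
print('can',m.sum(),P[m].mean(0) if m.any() else 0)
E
```

```text
cover 213 5358 ((581.3782958984375, -277.28985595703125), (301.0015869140625, 252.07937622070312), 1.2974374294281006)
cover 226 6201 ((581.0709838867188, -274.69921875), (296.252685546875, 244.9025115966797), 0.7764678001403809)
rim 597 [ 456.97375267 -159.10922761  138.11435485] [726.56030026 -62.75656427 155.86483865]
[[691.75801182 -65.49490874 148.        ]
 [448.13120601 -67.57108984 148.        ]]
200 [101 106 105 102 104  96 100 109 121 120 120 118 118 117 113 114 113 112
 113 112 112 113]
210 [111 104 103 106 103  86  79  98 121 123 104  77  60  60  63  59  68  93
 118 133 144 144]
220 [101 105 103 100 105  99  80  78  99 118 116  97  66  56  57  71  94 122
 144 154 155 154]
230 [ 99 105 102  99 102  95  90  72  78 106 121 111  86  63  56  58  55  54
  58  57  61  56]
240 [ 97 104  98 100  98  95  95  84  78  92 118 120 107  75  62  63  56  56
  60  55  55  59]
250 [103 104  98 104 102 100 102  90  82  76 100 119 119  96  68  56  60  57
  54  57  61  57]
260 [ 96  97 101 102 101 102  99  99  92  76  79 104 116 118  91  70  57  62
  58  56  54  56]
270 [102 103 103 103 101 101 104 100 101  82  72  87 110 117 110  81  60  64
  89 115 137 146]
280 [ 99 100 101 103  99 100 101 103 102  96  81  78 100 116 119 103  76  58
  63  67  88 111]
290 [100 103 103 101 102 102 103  99 102  99  89  77  69  83  97 106 100 102
 105 103 101 102]Traceback (most recent call last):
  File "<stdin>", line 19, in <module>
    return umr_minimum(a, axis, None, out, keepdims, initial, where)
ValueError: zero-size array to reduction operation minimum which has no identity
```

Run:
```python
from h import *
t=cv2.imread('pics/top0.png');s=cv2.imread('pics/side0.png')
P=cloud('top',np.load('pics/top0.npy'));z=P[...,2]
print('rimline',plane('top',[[388.7,210],[389.3,220],[390.2,230],[390.6,240],[391.5,250],[392.4,260],[393,270],[393.7,280]],148).round(1)[:,:2].tolist())
print('sides',plane('top',[[410,198],[412,292]],148).round(1))
hs=cv2.cvtColor(s,cv2.COLOR_BGR2HSV);mm=((hs[...,0]>100)&(hs[...,0]<130)&(hs[...,1]>110));mm[:290]=0;mm[345:]=0;mm[:,:330]=0;mm[:,370:]=0
v,u=np.nonzero(mm);print('blue side',len(v),u.min(),u.max(),v.min(),v.max())
print(plane('side',[[351,304]],160))
m=(z>150)&(z<175);m[:,:225]=0;m[:,260:]=0;m[:285]=0;m[315:]=0
print('probe top',m.sum(),P[m].mean(0))
v,u=np.nonzero(m);print(plane('top',[[u.mean(),v.mean()]],160))
m=(z>70)&(z<90);m[:,:220]=0;m[:,275:]=0;m[:280]=0;m[330:]=0
print('holder',m.sum(),cv2.minAreaRect(P[m][:,:2].astype(np.float32)))
for n,a,lo,hi in(('can',(230,270,255,295),85,120),('palette',(260,360,290,325),4,60),('bowl',(280,345,145,210),20,80)):
    q=P[a[0]:a[1],a[2]:a[3]].reshape(-1,3);q=q[(q[:,2]>lo)&(q[:,2]<hi)];print(n,len(q),q.min(0).round(),q.max(0).round())
```

```text
rimline [[662.6, -66.0], [636.2, -66.4], [610.0, -67.6], [583.9, -67.5], [557.9, -68.6], [532.1, -69.8], [506.5, -70.2], [481.0, -70.8]]
sides [[ 693.  -122.5  148. ]
 [ 449.5 -115.5  148. ]]
blue side 275 344 356 302 335
[[441.05133085 310.2439896  160.        ]]
probe top 84 [438.38181331 312.93286887 159.57850062]
[[438.34427054 312.88090081 160.        ]]
holder 813 ((439.0738220214844, 312.9046325683594), (80.30569458007812, 80.2204818725586), 71.22270202636719)
can 427 [560. 201.  89.] [619. 261. 113.]
palette 1117 [288. 103.   4.] [560. 202.  30.]
bowl 1236 [351. 422.  20.] [487. 564.  70.]
```

>>> drive_tool:
  steps:
    - [0, 0, 0.867, 0, 0, -0.4, 1]
    - [0, 0, 0.867, 0, 0, -0.4, 1]
    - [0, 0, 0.867, 0, 0, -0.4, 1]
    - [0, 0, 0.867, 0, 0, -0.4, 1]

```text
t: 0.5
eef_pos: [199.5, -485.5, 271.4]
tcp_rot: [-3.141, -0.036, 0.0]
wrist_force: [0.5, -0.5, -0.2]
finger_gap: 85.4
grasp_force: 0.0
```

>>> drive_tool:
  steps:
    - [0, 0, 0, 0.334, -1, 0, 1]
    - [0, 0, 0, 0.334, -1, 0, 1]
    - [0, 0, 0, 0.334, -1, 0, 1]
    - [0, 0, 0, 0.334, -1, 0, 1]
    - [0, 0, 0, 0.334, -1, 0, 1]
    - [0, 0, 0, 0.334, -1, 0, 1]
    - [0, 0, 0, 0.334, -1, 0, 1]
    - [0, 0, 0, 0.334, -1, 0, 1]

```text
t: 1.3
eef_pos: [261.0, -282.7, 271.1]
tcp_rot: [-3.141, -0.041, 0.0]
wrist_force: [0.4, -0.2, -1.5]
finger_gap: 85.1
grasp_force: 0.0
```

>>> drive_tool:
  steps:
    - [0, 0, 0, 0.334, -1, 0, 1]
    - [0, 0, 0, 0.334, -1, 0, 1]
    - [0, 0, 0, 0.334, -1, 0, 1]
    - [0, 0, 0, 0.334, -1, 0, 1]
    - [0, 0, 0, 0.334, -1, 0, 1]
    - [0, 0, 0, 0.334, -1, 0, 1]
    - [0, 0, 0, 0.334, -1, 0, 1]
    - [0, 0, 0, 0.334, -1, 0, 1]

```text
t: 2.1
eef_pos: [322.4, -81.1, 271.2]
tcp_rot: [-3.141, -0.042, 0.0]
wrist_force: [0.8, -0.0, -0.0]
finger_gap: 85.1
grasp_force: 0.0
```

>>> drive_tool:
  steps:
    - [0, 0, 0, 1, 0, 0, 1]
    - [0, 0, 0, 1, 0, 0, 1]
    - [0, 0, 0, 1, 0, 0, 1]
    - [0, 0, 0, 1, 0, 0, 1]
    - [0, 0, 0, 1, 0, 0, 1]
    - [0, 0, 0, 1, 0, 0, 1]
    - [0, 0, 0, 1, 0, 0, 1]
    - [0, 0, 0, 1, 0, 0, 1]

```text
t: 2.9
eef_pos: [523.2, -76.7, 270.9]
tcp_rot: [-3.141, -0.042, 0.001]
wrist_force: [0.4, -0.2, 0.1]
finger_gap: 85.5
grasp_force: 0.0
```

Run:
```python
from h import *
p,d=read_camera('wrist');cv2.imwrite('pics/w1.png',p);np.save('pics/w1.npy',d)
```

```text
(no output)
```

View pics/w1.png

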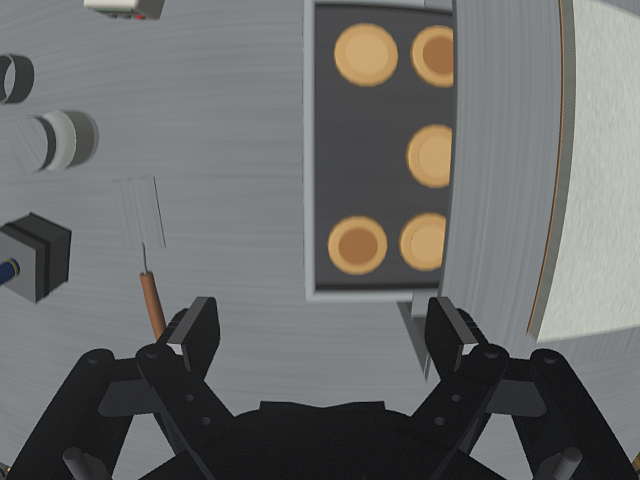

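Wrist view: the front rim bead runs from about (309,200) to the lower corner (307,298). The front-row biscuits are at (366,54) and (357,245), and the middle biscuit of the second row is at (436,156).

Run:
```python
from h import *
s=sense();print(s['eef_pos'])
print(plane('wrist',[[311,60],[309,120],[309,180],[309,250],[307,298],[313,3]],148).round(1))
b=plane('wrist',[[366,54],[357,245],[436,156],[424,241],[442,55]],132);print(b.round(1),(b[0]+b[1])/2)
p=cv2.imread('pics/w1.png').max(2);
for r in (60,120,180,250):print(p[r,298:322])
```

```text
[525.47966416 -76.74555532 270.25766823]
[[645.3 -65.7 148. ]
 [602.2 -65.4 148. ]
 [559.2 -66.3 148. ]
 [506.  -67.2 148. ]
 [465.4 -66.2 148. ]
 [688.5 -65.8 148. ]]
[[ 654.4 -105.7  132. ]
 [ 505.5 -105.   132. ]
 [ 579.6 -163.4  132. ]
 [ 510.2 -160.   132. ]
 [ 659.3 -164.5  132. ]] [ 579.94546032 -105.35044895  132.        ]
[134 133 134 134 130 137 160 165 165 165 163 164 162 148 138 120  92  72
  74  76  76  76  77  77]
[130 130 129 129 133 150 159 164 165 165 165 164 158 149 133 118  93  69
  75  76  76  76  76  75]
[130 131 132 134 108 134 156 165 166 166 165 163 161 150 138 121  95  73
  73  74  73  73  73  74]
[133 132 134 134 135 122 139 158 165 166 166 164 165 155 142 128 102  78
  75  76  75  74  76  76]
```

>>> drive_tool:
  steps:
    - [0, 0, 0, 0.7, -0.11, 0, 0.06]
    - [0, 0, 0, 0.7, -0.11, 0, 0.06]
    - [0, 0, 0, 0.68, -0.11, 0, 0.06]
    - [0, 0, 0, 0, 0, 0, 0.06]
    - [0, 0, 0, 0, 0, 1, 0.06]
    - [0, 0, 0, 0, 0, 1, 0.06]
    - [0, 0, 0, 0, 0, 1, 0.06]

```text
t: 3.65
eef_pos: [573.3, -67.3, 195.4]
tcp_rot: [-3.141, -0.042, 0.001]
wrist_force: [0.6, 0.6, -0.1]
finger_gap: 45.5
grasp_force: 0.0
```

Run:
```python
from h import *
p,d=read_camera('wrist');cv2.imwrite('pics/w2.png',p)
```

```text
(no output)
```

View pics/w2.png

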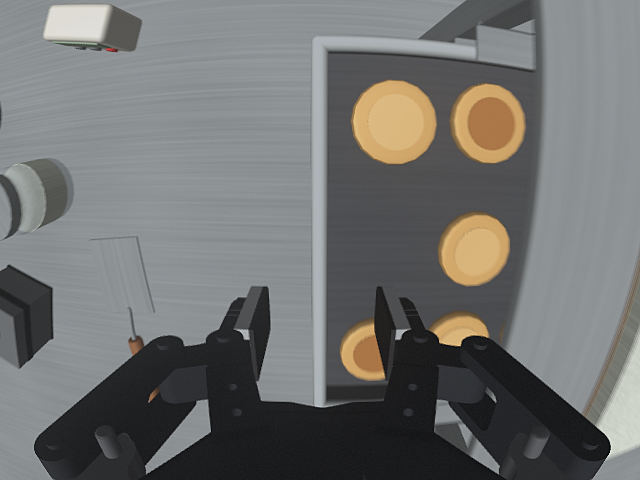

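Wrist view: the rim bead at col ~320 lies midway between the pads (cols 260 and 382). The inner finger is clear of the biscuits.

>>> drive_tool:
  steps:
    - [0, 0, 0, 0.1, 0, 0.8, 0.06]
    - [0, 0, 0, 0.05, 0, 0.8, 0.06]
    - [0, 0, 0, 0, 0, 0.6, 0.06]
    - [0, 0, 0, 0, 0, 0.4, 0.06]
    - [0, 0, 0, 0, 0, 0, 0.06]
    - [0, 0, 0, 0, 0, 0, 0.06]

```text
t: 4.3
eef_pos: [578.0, -67.3, 132.2]
tcp_rot: [3.141, 0.042, 0.001]
wrist_force: [0.9, -0.3, 0.3]
finger_gap: 45.4
grasp_force: 0.0
```

>>> drive_tool:
  steps:
    - [0, 0, 0, 0, 0, 0, -1]
    - [0, 0, 0, 0, 0, 0, -1]
    - [0, 0, 0, 0, 0, 0, -1]
    - [0, 0, 0, 0, 0, 0, -1]
    - [0, 0, 0, 0, 0, 0, -1]
    - [0, 0, 0, 0, 0, 0, -1]
    - [0, 0, 0, 0, 0, 0, -1]
    - [0, 0, 0, 0, 0, 0, -1]
  force: 40

```text
t: 5.1
eef_pos: [578.0, -67.2, 132.0]
tcp_rot: [3.141, 0.042, 0.001]
wrist_force: [-1.5, 1.0, 4.9]
finger_gap: 7.5
grasp_force: 39.2
```

>>> drive_tool:
  steps:
    - [0, 0, 0, 0, -0.3, 0, -1]
    - [0, 0, 0, 0, -0.6, 0, -1]
    - [0, 0, 0, 0, -0.8, 0, -1]
    - [0, 0, 0, 0, -0.8, 0, -1]
    - [0, 0, 0, 0, -0.8, 0, -1]
    - [0, 0, 0, 0, -0.8, 0, -1]
    - [0, 0, 0, 0, -0.6, 0, -1]
    - [0, 0, 0, 0, -0.3, 0, -1]

```text
t: 5.9
eef_pos: [574.9, 58.7, 132.0]
tcp_rot: [3.141, 0.043, 0.003]
wrist_force: [-0.6, -2.7, 6.6]
finger_gap: 7.5
grasp_force: 39.5
```

>>> drive_tool:
  steps:
    - [0, 0, 0, 0, -0.2, 0, -1]
    - [0, 0, 0, 0, -0.2, 0, -1]
    - [0, 0, 0, 0, -0.2, 0, -1]
    - [0, 0, 0, 0, -0.2, 0, -1]

```text
t: 6.3
eef_pos: [574.5, 77.6, 132.0]
tcp_rot: [3.141, 0.042, 0.002]
wrist_force: [-0.2, -2.3, 5.3]
finger_gap: 7.0
grasp_force: 39.5
```

>>> drive_tool:
  steps:
    - [0, 0, 0, 0, -0.1, 0, -1]
    - [0, 0, 0, 0, -0.1, 0, -1]
    - [0, 0, 0, 0, -0.1, 0, -1]

```text
t: 6.6
eef_pos: [574.3, 85.0, 132.0]
tcp_rot: [3.141, 0.042, 0.002]
wrist_force: [0.5, -2.7, 6.2]
finger_gap: 7.4
grasp_force: 39.5
```

>>> drive_tool:
  steps:
    - [0, 0, 0, 0, -0.1, 0, -1]
    - [0, 0, 0, 0, -0.1, 0, -1]
    - [0, 0, 0, 0, 0, 0, -1]

```text
t: 6.9
eef_pos: [574.2, 87.5, 131.9]
tcp_rot: [3.136, 0.041, 0.001]
wrist_force: [-0.5, -15.1, 6.9]
finger_gap: 7.1
grasp_force: 39.8
```

>>> drive_tool:
  steps:
    - [0, 0, 0, 0, 0, 0, -1]
    - [0, 0, 0, 0, 0, 0, -1]
    - [0, 0, 0, 0, 0.12, 0, -1]
    - [0, 0, 0, 0, 0, 0, 0]
    - [0, 0, 0, 0, 0, 0, 0]
    - [0, 0, 0, 0, 0, 0, 0]
    - [0, 0, 0, 0, 0, 0, 0]

```text
t: 7.6
eef_pos: [573.6, 87.5, 131.0]
tcp_rot: [-3.141, -0.042, 0.001]
wrist_force: [0.0, 0.2, -0.6]
finger_gap: 42.9
grasp_force: 0.0
```

>>> drive_tool:
  steps:
    - [0, 0, 0, 0, 0, -0.8, 0]
    - [0, 0, 0, 0, 0, -1, 0]
    - [0, 0, 0, 0, 0, -1, 0]
    - [0, 0, 0, 0, 0, -1, 0]
    - [0, 0, 0, 0, 0, -1, 0]
    - [0, 0, 0, 0, 0, 0, 0]
    - [0, 0, 0, 0, 0, 0, 0]

```text
t: 8.3
eef_pos: [573.6, 87.4, 251.0]
tcp_rot: [3.141, 0.042, -0.0]
wrist_force: [0.5, -0.2, -0.8]
finger_gap: 43.0
grasp_force: 0.0
```

Run:
```python
from h import *
print(sense()['eef_pos'])
p,d=read_camera('wrist');cv2.imwrite('pics/w3.png',p);np.save('pics/w3.npy',d)
p,d=read_camera('side');cv2.imwrite('pics/s3.png',p)
```

```text
[573.61475688  87.38825449 250.98039823]
```

View pics/w3.png

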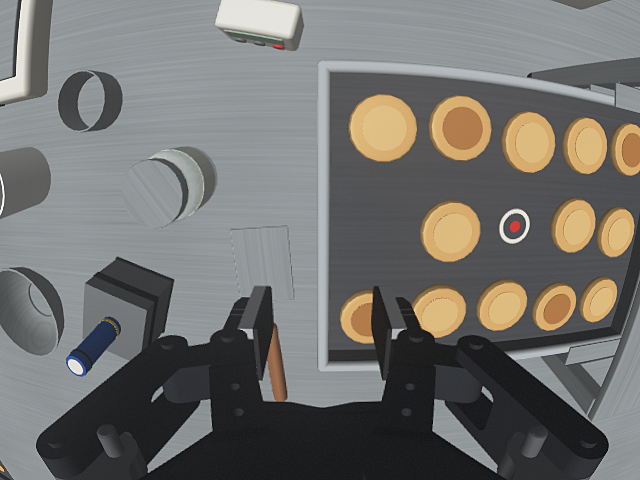

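The tray is out and the mark is visible at (514,226). The thermometer's handle top is at (77,366), with the handle base on the holder at about (110,325). I'll locate the mark precisely by its red dot.

Run:
```python
from h import *
for n,f,roi in(('wrist','w3',(200,250,490,540)),('side','s3',(130,240,280,400))):
    im=cv2.imread(f'pics/{f}.png');h=cv2.cvtColor(im,cv2.COLOR_BGR2HSV);
    m=((h[...,0]<4)|(h[...,0]>174))&(h[...,1]>150)&(h[...,2]>80);a=np.zeros_like(m);a[roi[0]:roi[1],roi[2]:roi[3]]=1;m&=a
    v,u=np.nonzero(m);print(n,len(v),u.mean(),v.mean(),plane(n,[[u.mean(),v.mean()]],121))
print(plane('wrist',[[77,366]],160),plane('wrist',[[110,326]],81))
print('rim',plane('wrist',[[323,150],[323,250],[325,66],[322,370]],148))
```

```text
wrist 90 514.5 226.0 [[575.62979457 -72.96036203 121.        ]]
side 9 339.6666666666667 193.11111111111111 [[578.34015966 -77.57538643 121.        ]]
[[440.34481457 314.44891653 160.        ]] [[438.76478825 319.01004424  81.        ]]
rim [[630.20583968  88.38326442 148.        ]
 [561.14956617  86.49643526 148.        ]
 [685.62567028  88.58788861 148.        ]
 [456.38407604  84.39322521 148.        ]]
```

>>> drive_tool:
  steps:
    - [0, 0, 0, -0.514, -0.918, 0, 0.4]
    - [0, 0, 0, -0.514, -0.918, 0, 0.4]
    - [0, 0, 0, -0.514, -0.918, 0, 0.4]
    - [0, 0, 0, -0.514, -0.918, 0, 0.4]
    - [0, 0, 0, -0.514, -0.918, 0, 0.4]
    - [0, 0, 0, -0.514, -0.918, 0, 0.4]
    - [0, 0, 0, -0.514, -0.918, 0, 0.4]
    - [0, 0, 0, -0.514, -0.918, 0, 0.4]

```text
t: 9.2
eef_pos: [465.1, 268.9, 250.2]
tcp_rot: [3.141, 0.042, -0.003]
wrist_force: [0.3, 0.6, -0.4]
finger_gap: 59.7
grasp_force: 0.0
```

>>> drive_tool:
  steps:
    - [0, 0, 0, -0.514, -0.918, 0, 0.4]
    - [0, 0, 0, -0.514, -0.918, 0, 0.4]
    - [0, 0, 0, 0, 0, 0.8, 0.4]
    - [0, 0, 0, 0, 0, 0.8, 0.4]
    - [0, 0, 0, 0, 0, 0.8, 0.4]
    - [0, 0, 0, 0, 0, 0, 0.4]

```text
t: 9.8
eef_pos: [437.7, 312.7, 188.1]
tcp_rot: [3.139, 0.042, -0.01]
wrist_force: [-0.9, 0.2, 0.1]
finger_gap: 59.7
grasp_force: 0.0
```

Run:
```python
from h import *
s=sense();print(s['eef_pos'],s['tcp_rot'])
p,d=read_camera('wrist');cv2.imwrite('pics/w4.png',p)
h=cv2.cvtColor(p,cv2.COLOR_BGR2HSV);m=((h[...,0]>100)&(h[...,0]<130)&(h[...,1]>110));v,u=np.nonzero(m)
print(len(v),u.min(),u.max(),v.min(),v.max())
```

```text
[437.69203965 312.70188683 188.09977967] [ 3.13884531  0.04184257 -0.00952894]
1797 2 602 212 464
```

View pics/w4.png

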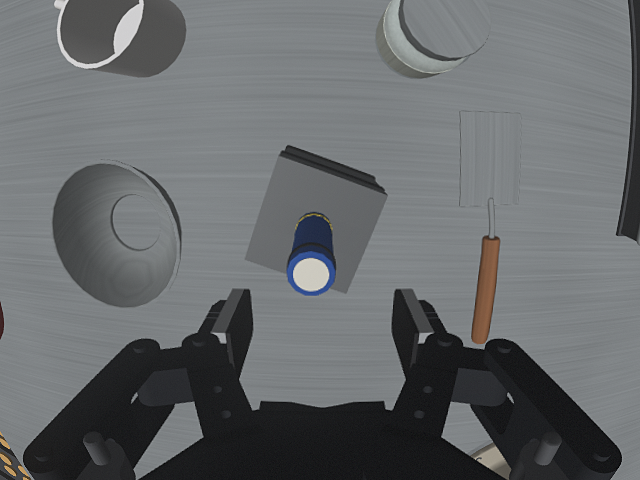

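The handle cap is at (311,274) between the pads (cols 240 and 404). I'll compute the offset.

Run:
```python
from h import *
s=sense();print(s['eef_pos'],s['tcp_rot'])
q=plane('wrist',[[311,274]],160)[0];T=R.from_rotvec(s['tcp_rot'])
print(q,'tool off',T.inv().apply(q-s['eef_pos']),'tool z',T.as_matrix()[:,2])
```

```text
[438.48741702 313.00290313 190.00609928] [ 3.1400104   0.04170742 -0.00506448]
[439.22602866 318.67132455 160.        ] tool off [ 0.98618484 -5.68455231 29.99593051] tool z [-0.00320791 -0.00134392 -0.99999395]
```

>>> drive_tool:
  steps:
    - [0, 0, 0, 0.04, -0.2, 0, 0.4]
    - [0, 0, 0, 0, 0, 0.8, 0.4]
    - [0, 0, 0, 0, 0, 0.8, 0.4]
    - [0, 0, 0, 0, 0, 0.8, 0.4]
    - [0, 0, 0, 0, 0, 0.6, 0.4]
    - [0, 0, 0, 0, 0, 0.4, 0.4]
    - [0, 0, 0, 0, 0, 0, 0.4]
    - [0, 0, 0, 0, 0, 0, 0.4]

```text
t: 10.65
eef_pos: [440.5, 318.6, 107.2]
tcp_rot: [-3.141, -0.042, -0.002]
wrist_force: [-0.4, 0.1, 0.8]
finger_gap: 60.1
grasp_force: 0.0
```

Run:
```python
from h import *
s=sense();print(s['eef_pos'],s['tcp_rot'])
p,d=read_camera('wrist');cv2.imwrite('pics/w5.png',p)
```

```text
[440.49930354 318.63986014 107.20746237] [-3.14072669e+00 -4.19293365e-02 -2.01276352e-03]
```

View pics/w5.png

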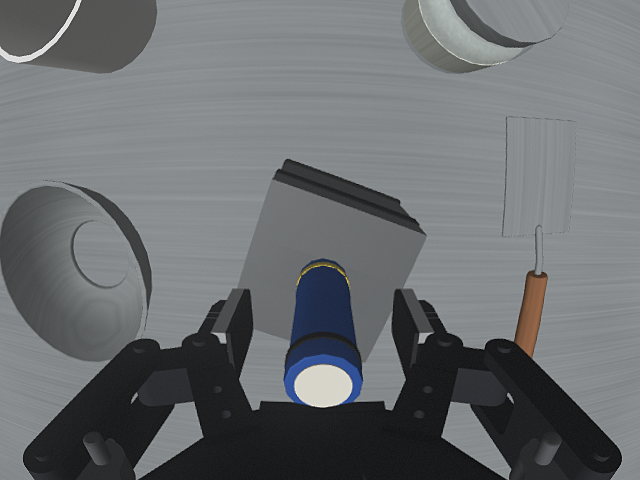

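The handle is centred at col 322 between the pads, so I'll close and lift a little.

>>> drive_tool:
  steps:
    - [0, 0, 0, 0, 0, 0.08, -1]
    - [0, 0, 0, 0, 0, 0, -1]
    - [0, 0, 0, 0, 0, 0, -1]
    - [0, 0, 0, 0, 0, 0, -1]
    - [0, 0, 0, 0, 0, 0, -1]
    - [0, 0, 0, 0, 0, 0, -1]
    - [0, 0, 0, 0, 0, 0, -1]
    - [0, 0, 0, 0, 0, 0, -1]
  force: 60

```text
t: 11.5
eef_pos: [440.2, 318.3, 104.7]
tcp_rot: [-3.141, -0.042, -0.001]
wrist_force: [-0.8, -0.1, 5.3]
finger_gap: 22.7
grasp_force: 58.6
```

Run:
```python
from h import *
s=sense();print(s)
q=plane('wrist',[[323,386]],160)[0];print(q,R.from_rotvec(s['tcp_rot']).inv().apply(q-s['eef_pos']))
```

```text
{'t': 11.5, 'q': array([ 4.10416540e-01,  4.83182450e-01,  1.60324494e+00, -1.15488676e-04,
        1.05457141e+00,  1.95458336e+00]), 'joint_vel': array([ 7.97256258e-04, -1.24420496e-03,  1.38059137e-03,  6.01161702e-05,
        6.86795646e-04,  9.51019399e-04]), 'joint_efforts': array([ 1.34685813e-01, -4.26906288e+01, -2.14746326e+01,  1.45514784e-01,
       -4.33450956e-01,  1.65589507e-03]), 'eef_pos': array([440.19125941, 318.34380001, 104.72498173]), 'tcp_rot': array([-3.14117584e+00, -4.19159554e-02, -9.21212758e-04]), 'wrist_force': array([-0.82953018, -0.11919548,  5.28059033]), 'moment': array([-0.19231579,  0.19715346, -0.04390242]), 'grasp_force': 58.63700330257416, 'finger_gap': 22.710266181181346}
[441.07929022 318.21695626 160.        ] [  0.91684615   0.14335315 -55.27450747]
```

>>> drive_tool:
  steps:
    - [0, 0, 0, 0, 0, -0.4, -1]
    - [0, 0, 0, 0, 0, -0.8, -1]
    - [0, 0, 0, 0, 0, -0.8, -1]
    - [0, 0, 0, 0, 0, -0.9, -1]
    - [0, 0, 0, 0, 0, -0.9, -1]
    - [0, 0, 0, 0, 0, -0.9, -1]
    - [0, 0, 0, 0, 0, -0.9, -1]
    - [0, 0, 0, 0, 0, -0.6, -1]

```text
t: 12.3
eef_pos: [440.1, 318.4, 261.2]
tcp_rot: [-3.141, -0.042, -0.002]
wrist_force: [-0.6, -0.2, -1.2]
finger_gap: 23.2
grasp_force: 58.8
```

Run:
```python
from h import *
s=sense();print(s['eef_pos'],s['tcp_rot'],s['wrist_force'])
p,d=read_camera('wrist');cv2.imwrite('pics/w6.png',p)
p,d=read_camera('side');cv2.imwrite('pics/s6.png',cv2.resize(p[180:380,230:480],None,fx=3,fy=3))
```

```text
[440.09981089 318.42389923 261.20030508] [-3.14054470e+00 -4.19113064e-02 -2.35315328e-03] [-0.59626203 -0.17148653 -1.24046542]
```

View pics/s6.png

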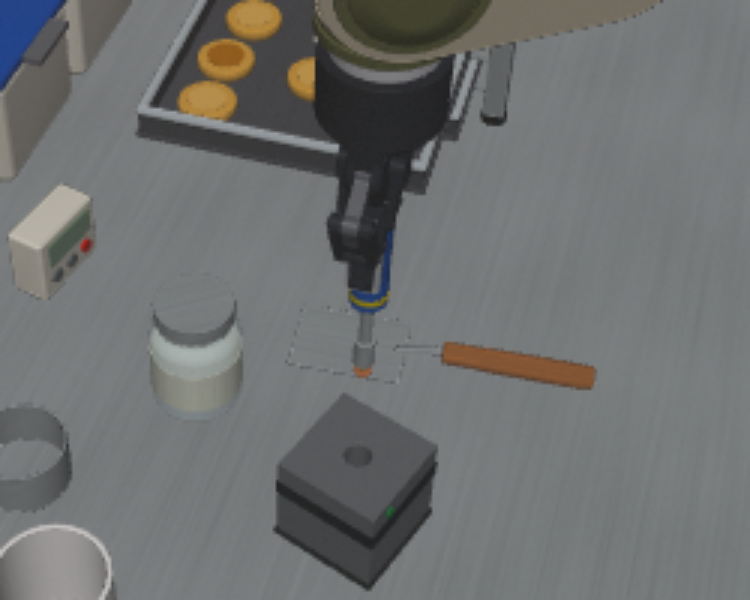

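The thermometer is out of its holder. In the side crop the tip is at (362,374) and the handle's lower end at (368,308). I'll check its tilt from these.

Run:
```python
from h import *
s=sense();e=s['eef_pos'];zt=e[2]+18.7-113
f=lambda u,v:[230+u/3,180+v/3]
a=plane('side',[f(362,375)],zt)[0];b=plane('side',[f(368,306)],zt+69)[0];print(e,a,b,'tilt',np.degrees((b-a)[:2]/69))
# required shift to mark
T=R.from_rotvec(s['tcp_rot']);print(T.inv().apply(np.array([576,-74,261])-e),T.as_matrix()[:,2])
```

```text
[440.52100134 318.61421524 261.39259852] [439.67449247 318.83646957 167.09259852] [438.52289944 320.84798491 236.09259852] tilt [-0.95625247  1.67030926]
[1.24978650e+02 3.96081970e+02 2.12924793e-01] [ 0.00345251  0.00164898 -0.99999268]
```

Upright, with the tip under the TCP. Travelling above the tray.

>>> drive_tool:
  steps:
    - [0, 0, 0, 0.31, 0.99, 0, -1]
    - [0, 0, 0, 0.31, 0.99, 0, -1]
    - [0, 0, 0, 0.31, 0.99, 0, -1]
    - [0, 0, 0, 0.31, 0.99, 0, -1]
    - [0, 0, 0, 0.31, 0.99, 0, -1]
    - [0, 0, 0, 0.31, 0.99, 0, -1]
    - [0, 0, 0, 0.31, 0.99, 0, -1]
    - [0, 0, 0, 0.31, 0.99, 0, -1]

```text
t: 13.2
eef_pos: [507.1, 121.0, 258.2]
tcp_rot: [-3.141, -0.042, 0.003]
wrist_force: [0.6, 0.1, -2.2]
finger_gap: 23.3
grasp_force: 58.9
```

>>> drive_tool:
  steps:
    - [0, 0, 0, 0.31, 0.99, 0, -1]
    - [0, 0, 0, 0.31, 0.99, 0, -1]
    - [0, 0, 0, 0.31, 0.99, 0, -1]
    - [0, 0, 0, 0.31, 0.99, 0, -1]
    - [0, 0, 0, 0.31, 0.99, 0, -1]
    - [0, 0, 0, 0.31, 0.99, 0, -1]
    - [0, 0, 0, 0.31, 0.8, 0, -1]
    - [0, 0, 0, 0.31, 0.5, 0, -1]

```text
t: 14.0
eef_pos: [574.0, -58.7, 258.0]
tcp_rot: [-3.141, -0.04, 0.003]
wrist_force: [-0.7, 0.1, -1.6]
finger_gap: 23.0
grasp_force: 58.9
```

>>> drive_tool:
  steps:
    - [0, 0, 0, 0, 0.3, 0, -1]
    - [0, 0, 0, 0, 0, 0, -1]
    - [0, 0, 0, 0, 0, 0, -1]

```text
t: 14.3
eef_pos: [573.9, -64.2, 259.0]
tcp_rot: [-3.141, -0.042, 0.001]
wrist_force: [-1.2, 0.3, -0.5]
finger_gap: 23.2
grasp_force: 58.9
```

Run:
```python
from h import *
s=sense();print(s['eef_pos'],s['tcp_rot'],s['wrist_force'])
p,d=read_camera('wrist');cv2.imwrite('pics/w7.png',p)
p2,d=read_camera('side');cv2.imwrite('pics/s7.png',p2)
c=np.zeros((600,800,3),np.uint8);c[:480,:400]=p[:, 120:520];k=cv2.resize(p2[110:240,280:413],None,fx=3,fy=3);c[:k.shape[0],400:400+k.shape[1]]=k;cv2.imwrite('pics/c7.png',c)
```

```text
[573.86807265 -64.20144331 259.00828075] [-3.14085580e+00 -4.22147046e-02  1.02307286e-03] [-1.23289336  0.28615653 -0.50950645]
```

View pics/c7.png

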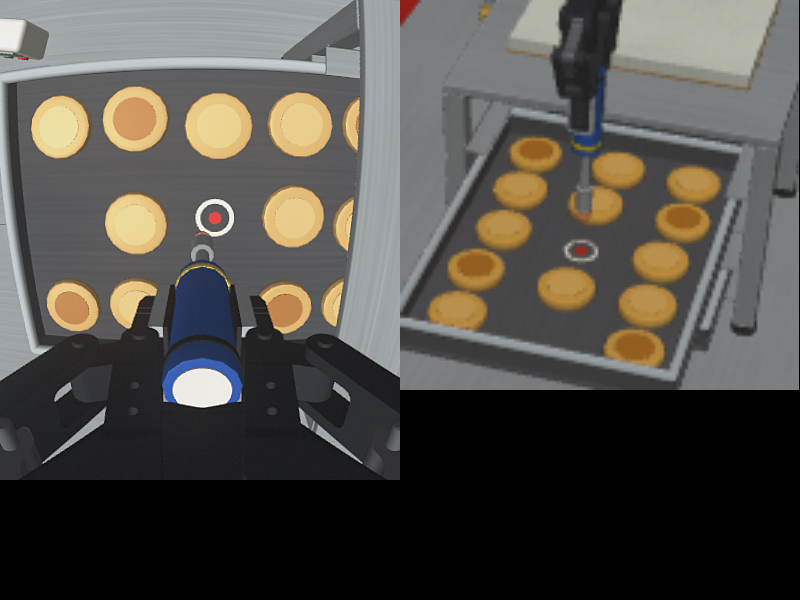

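The mark is at wrist (335,217) and the copper tip at (322,237). The side crop shows the tip hanging above and behind the mark. I'll compute the correction.

Run:
```python
from h import *
s=sense();e=s['eef_pos'];zt=e[2]+18.7-113;print(e,s['wrist_force'])
T=R.from_rotvec(s['tcp_rot'])
m=plane('wrist',[[335,217.5]],121)[0];t=plane('wrist',[[322.5,238]],zt)[0]
print('wrist mark',m,'tip',t,'d tool',T.inv().apply(m-t))
m=plane('side',[[280+180/3,110+251/3]],121)[0];t=plane('side',[[280+183/3,110+218/3]],zt)[0]
print('side mark',m,'tip',t,'d tool',T.inv().apply(m-t))
```

```text
[574.00125269 -63.99366996 259.31183546] [ 0.24116819 -0.10684805 -2.19849461]
wrist mark [576.21476853 -73.90485377 121.        ] tip [573.32889812 -64.18401815 165.01183546] d tool [ 2.62345968  9.80597759 44.00937192]
side mark [576.83812273 -75.57697901 121.        ] tip [572.50321459 -64.88566825 165.01183546] d tool [ 4.04536531 10.81578775 44.00898738]
```

>>> drive_tool:
  steps:
    - [0, 0, 0, 0.12, 0.41, 0, -1]
    - [0, 0, 0, 0, 0, 0.4, -1]
    - [0, 0, 0, 0, 0, 0.5, -1]
    - [0, 0, 0, 0, 0, 0.3, -1]
    - [0, 0, 0, 0, 0, 0.15, -1]
    - [0, 0, 0, 0, 0, 0, -1]
    - [0, 0, 0, 0, 0, 0, -1]

```text
t: 15.1
eef_pos: [577.7, -74.9, 225.8]
tcp_rot: [3.141, 0.042, 0.001]
wrist_force: [-0.8, 0.6, -1.4]
finger_gap: 23.0
grasp_force: 59.0
```

Run:
```python
from h import *
s=sense();print(s['eef_pos'],s['tcp_rot'],s['wrist_force'])
p,d=read_camera('wrist');p2,d=read_camera('side')
c=np.zeros((600,800,3),np.uint8);c[:480,:400]=cv2.resize(p[140:300,255:388],(400,480));k=cv2.resize(p2[170:230,310:376],None,fx=6,fy=6);c[:k.shape[0],400:400+k.shape[1]]=k;cv2.imwrite('pics/c8.png',c)
```

```text
[577.65966861 -74.8858495  225.83108791] [3.14111994e+00 4.19521762e-02 7.57384130e-04] [-0.7850545   0.62578669 -1.40149494]
```

View pics/c8.png

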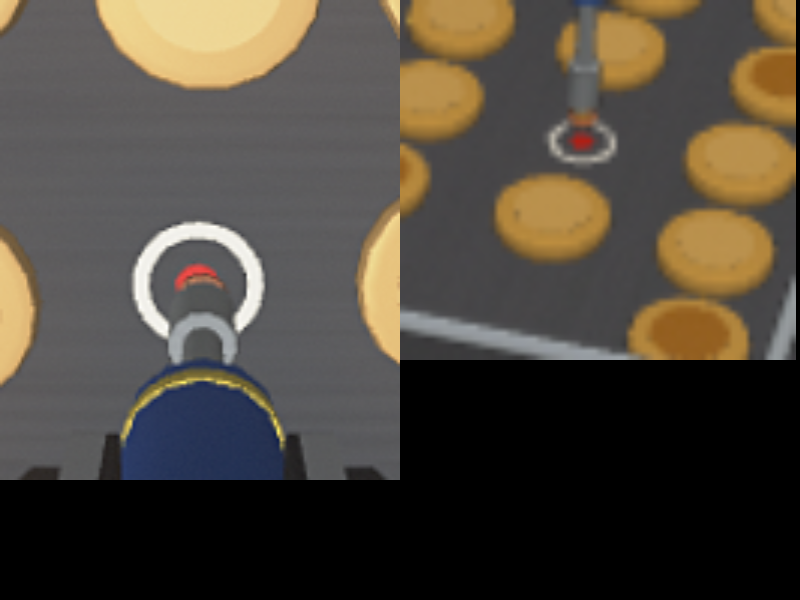

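The tip is aligned over the red dot, about 10 mm above it in both views. Lowering gently.

>>> drive_tool:
  steps:
    - [0, 0, 0, 0, 0, 0.12, -1]
    - [0, 0, 0, 0, 0, 0.12, -1]
    - [0, 0, 0, 0, 0, 0.12, -1]
    - [0, 0, 0, 0, 0, 0, -1]
    - [0, 0, 0, 0, 0, 0, -1]

```text
t: 15.7
eef_pos: [577.5, -74.9, 216.5]
tcp_rot: [-3.141, -0.042, 0.0]
wrist_force: [-0.2, -0.0, -1.5]
finger_gap: 22.9
grasp_force: 59.0
```

>>> drive_tool:
  steps:
    - [0, 0, 0, 0, 0, 0.1, -1]
    - [0, 0, 0, 0, 0, 0.06, -1]
    - [0, 0, 0, 0, 0, 0, -1]
    - [0, 0, 0, 0, 0, 0, -1]

```text
t: 16.1
eef_pos: [577.7, -75.0, 212.8]
tcp_rot: [3.141, 0.042, 0.001]
wrist_force: [0.5, -1.2, -0.0]
finger_gap: 23.1
grasp_force: 59.0
```

>>> drive_tool:
  steps:
    - [0, 0, 0, 0, 0, 0.07, -1]
    - [0, 0, 0, 0, 0, 0, -1]
    - [0, 0, 0, 0, 0, 0, -1]

```text
t: 16.4
eef_pos: [577.6, -75.0, 210.9]
tcp_rot: [3.141, 0.042, 0.001]
wrist_force: [0.6, -1.0, 1.8]
finger_gap: 23.2
grasp_force: 59.0
```

```bash
cat > f.py <<'E'
from h import *
F=[];Z=[]
for i in range(16):
    p,_=read_camera('wrist');s=sense();F.append(s['wrist_force']);Z.append(s['eef_pos'])
print(np.mean(F,0),np.std(F,0),np.mean(Z,0),s['tcp_rot'],s['t'])
p2,_=read_camera('side')
c=np.zeros((600,800,3),np.uint8);c[:480,:400]=cv2.resize(p[140:300,255:388],(400,480));k=cv2.resize(p2[170:230,310:376],None,fx=6,fy=6);c[:k.shape[0],400:400+k.shape[1]]=k;cv2.imwrite('pics/c9.png',c)
E
python3 f.py
```

```text
[ 0.67484376 -0.73743949  1.19433418] [0.52540818 0.54921914 0.57303945] [577.58965992 -74.96467057 210.85476627] [3.14121990e+00 4.18397905e-02 1.67708328e-04] 17.2
```

Contact force is 1.2 + 1.4 (weight) ≈ 2.6 N, so the tip is about 4 mm in, which is mid-travel. Holding for over two seconds, then handing in.

>>> drive_tool:
  steps:
    - [0, 0, 0, 0, 0, 0, -1]
    - [0, 0, 0, 0, 0, 0, -1]
    - [0, 0, 0, 0, 0, 0, -1]
    - [0, 0, 0, 0, 0, 0, -1]
    - [0, 0, 0, 0, 0, 0, -1]
    - [0, 0, 0, 0, 0, 0, -1]
    - [0, 0, 0, 0, 0, 0, -1]
    - [0, 0, 0, 0, 0, 0, -1]

```text
t: 18.05
eef_pos: [577.5, -74.9, 210.8]
tcp_rot: [3.141, 0.042, 0.0]
wrist_force: [0.7, -0.8, 1.3]
finger_gap: 23.0
grasp_force: 59.0
```

>>> drive_tool:
  steps:
    - [0, 0, 0, 0, 0, 0, -1]
    - [0, 0, 0, 0, 0, 0, -1]
    - [0, 0, 0, 0, 0, 0, -1]
    - [0, 0, 0, 0, 0, 0, -1]
    - [0, 0, 0, 0, 0, 0, -1]
    - [0, 0, 0, 0, 0, 0, -1]
    - [0, 0, 0, 0, 0, 0, -1]
    - [0, 0, 0, 0, 0, 0, -1]

```text
t: 18.85
eef_pos: [577.5, -74.9, 210.8]
tcp_rot: [3.141, 0.042, 0.0]
wrist_force: [0.7, -1.2, 2.1]
finger_gap: 23.1
grasp_force: 59.0
```

```bash
python3 f.py; python3 -c "
from cell import *
print(job_done())"
```

```text
[ 1.01345127 -1.37834781  1.41523679] [0.40336915 0.61389528 0.58536903] [577.53777004 -74.91938565 210.79936664] [3.14130728e+00 4.19221575e-02 2.58697945e-05] 19.65
the job is handed in; nothing more can be done
None
```

I handed the job in with the upper tray pulled to its stop and the gripper holding the thermometer upright on the ringed spot at about 2.6–2.8 N (tip about 4 mm in), after holding it there for over three seconds; the hand-in returned no verdict.

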